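# Box up the brass bell at the flea-market stall

## Robot

A 7-joint arm with a two-finger parallel gripper is mounted at the origin on the work surface. World frame = base frame: x ahead of the robot, y to its left, z up, the work surface at z = 0. Lengths are in m, angles in rad, forces in N, time in s.
With the tool pointing down it reaches from about 0.4 to 0.85 m from the base axis. Payload 10.4 kg.
Tool frame: the origin (TCP) lies midway between the tips of the shut fingers; the grasp point (between the pads) lies 19 mm behind it; z points along the fingers, y is the direction in which the jaws open and shut (so a half turn about z gives the same grasp; the last joint's range is limited). The gripper opens to 87 mm and grips with 3 to 60 N. Pads are 19 mm wide; open, the fingers measure 117 mm over their backs; the gripper's body (75 mm by 190 mm) begins 51 mm behind the grasp point.
Start: joints at [-1.138, 0.332, -0.065, 1.46, 0.022, 1.35, -0.088], TCP at [0.275, 0.561, 0.223] pointing down, gripper open.
Joint ranges: [-2.6, 2.6], [-0.5, 2.12], [-1.47, 1.34], [0.16, 2.42], [-1.27, 4.41], [0.06, 2.06], [-2.6, 2.6]. Speed limits (rad/s): [2.22, 2.22, 2.79, 2.79, 3.14, 3.14, 3.14].

## Interface

Orientations are given as a unit quaternion [x, y, z, w].
In Python, from bench import r gives the robot as it stands.
- The arm moves only by the tool step_arm, never from a script. Its argument "increments" is a list of rows, each a list of 2 entries, a list of its own where there are three numbers: the shift along the tool's x, y, z in m, then the turn, a rotation vector about the tool's x, y, z in rad. A call has 1 to 5 rows; each row is the pose to reach, as a shift and turn from the pose measured when the call began, along the tool's axes at that moment; what a row does not reach only later rows make up. A row lasts 1/10 s, in which the tool goes at most 50 mm and 8.59 degrees, less where a joint would pass 70% of its speed; a pose out of reach is approached as far as the arm can. A call with a gripper value outside its range is refused whole. "hand" is the closure, from -1 (fully open) to 1 (shut), so that 0 is half open, set as the call begins (left out, the last holds). The fingers move at their own pace and stop on an object; "grip_force" is the grip in N (left out, the last holds). Time passes only in rows, so rows that repeat a pose let the fingers close. It gives the time, the measured TCP pose, the force and the opening at its end, in the units of the state.
- r.read_state(): the state, without advancing time (a new reading comes with each control period).
- r.camera(name): name is "scene" or "top" or "wrist"; returns a dict with "pixels" (420x560x3 uint8, blue, green, red), "camera_matrix" (3x3 intrinsics, pixels), "extrinsics" (4x4, takes a point from camera to world coordinates). Camera axes: x right, y up, looking along -z (the intrinsics and any distortion apply to the point x, -y, -z); pixel columns grow to the right and rows downward; lengths in m; the calibration is good to about 2 mm. A picture is of the moment at which its call begins. There is no depth.
- r.close_job(): hands the job in, once; it reports no verdict.
The state is a dict: "time": time; "joint_positions": joint angles; "joint_vel": joint speeds; "joint_torque": joint torques, N m; "ee_pos": TCP position; "eef_rot": TCP orientation; "ft_force": force on the tool from outside, world axes, zero at the start; "torque": the same for the moment, N m; "width": finger opening in m.
Only numpy, scipy, OpenCV 4.12 (cv2) and the standard library are available. Lean on these libraries where they do the work, as an engineer would, in place of code of your own. Each camera call takes 0.05 s, during which the arm holds its last target.

## Task

The bell is sold: put the little brass hand bell into the open square wooden box, then close the box with the square wooden lid, so that the lid lies flat and square on the rim all round.

Things in the scene. Friction and masses are not known exactly. Their poses are not given: they have to be found in the camera images.
- bell_grip (a point): Little brass hand bell, loose, 0.08-0.17 kg, standing mouth down: 60 mm tall, 52 mm across the mouth, round upright handle 14 mm in diameter from 34 to 58 mm up. This point: on the handle's axis, 45 mm above the mouth, the place to grip from above. (The 95 mm brass candlestick nearby is not it.) It may stand or lie in the box.
- lid_grip (a point): Square wooden lid, loose, 0.13-0.2 kg, flat on the table: plate 156 x 156 x 8 mm; below it a disc 110 mm wide, 10 mm thick, that goes loosely into the box; on top an upright grip 56 (x) x 16 (y) x 36 mm (z). This point: in the grip, at the lid's centre, 23 mm above the plate's top, 31 mm above its underside, 41 mm above the disc's. z up, x and y along the plate's edges. (Not the round lid.)
- box: Open, empty square wooden box, fixed: 142 x 142 mm outside, 84 mm tall, walls and floor 6 mm thick (inside 130 x 130 mm, 78 mm deep). Origin: centre of its underside, on the table; z up, x and y along its sides. The lid may go on in any of the four square directions; its plate then rests on the rim and the lid's listed point is 115 mm above this origin.
There are look-alikes about, which are no part of the job. Leave any blue look-alike of the part that bears lid_grip alone.

How it is judged:
By the outcome, as a careful person would: the job done as asked, in the order asked, and still so for the second after the job is handed in, with the robot touching nothing.
It also fails if it takes over 64 s, if anything falls off the work surface, if the arm or the gripper's body presses on something with over 40 N, if the wrist force passes 120 N, or if a joint passes its speed limit or range.

## Working session

There is one attempt and no reset: what is moved stays moved. The work goes in short steps, Python scripts to look and compute and a tool call to move; the robot and the scene stay as the last step left them, time stands still between calls to the robot, and variables do not carry over. Pictures are saved under pics/ and viewed, and the job is handed in when it is done.

Besides the shell and the picture viewer there is one more tool, called after "Emit:" by a JSON object that holds its "method" and its "body". step_arm: Moves the arm, as the interface text tells. Its arguments: {"type":"object","properties":{"increments":{"type":"array"},"hand":{"type":"number"},"grip_force":{"type":"number"}},"required":["increments"]}

```bash
mkdir -p pics; ls; cat > h.py <<'E'
import numpy as np, cv2, json
from bench import r
def snap(name, fn):
    c=r.camera(name); cv2.imwrite(f'pics/{fn}.png',c['pixels'])
    np.savez(f'pics/{fn}.npz',K=c['camera_matrix'],E=c['extrinsics'],**({'d':np.array(c['distortion'])} if 'distortion' in c else {}))
    return c
def load(fn):
    z=np.load(f'pics/{fn}.npz'); return z['K'],z['E']
def ray(fn,u,v):
    K,E=load(fn); p=np.linalg.inv(K)@[u,v,1]; d=E[:3,:3]@[p[0],-p[1],-p[2]]; return E[:3,3],d
def onz(fn,u,v,z):
    o,d=ray(fn,u,v); return o+d*(z-o[2])/d[2]
def proj(fn,P):
    K,E=load(fn); p=E[:3,:3].T@(np.array(P)-E[:3,3]); q=K@[p[0],-p[1],-p[2]]; return q[:2]/q[2]
def crop(fn,u0,v0,u1,v1,s,out):
    im=cv2.imread(f'pics/{fn}.png')[v0:v1,u0:u1]; cv2.imwrite(f'pics/{out}.png',cv2.resize(im,None,fx=s,fy=s,interpolation=cv2.INTER_CUBIC))
E
python3 - <<'E'
from h import *
for n in ['scene','top','wrist']:
    c=snap(n,n+'0'); print(n,[k for k in c], np.round(c['camera_matrix'],1).tolist(), np.round(c['extrinsics'],3).tolist())
print(r.read_state())
E
```

```text
pics
scene ['pixels', 'camera_matrix', 'extrinsics'] [[405.1, 0.0, 278.6], [0.0, 405.1, 206.5], [0.0, 0.0, 1.0]] [[-0.405, -0.591, 0.698, 1.113], [0.914, -0.257, 0.312, 0.366], [-0.005, 0.764, 0.645, 0.678], [0.0, 0.0, 0.0, 1.0]]
top ['pixels', 'camera_matrix', 'extrinsics'] [[457.9, 0.0, 270.5], [0.0, 457.9, 210.2], [0.0, 0.0, 1.0]] [[-0.002, 0.999, -0.051, 0.369], [-1.0, -0.001, 0.03, 0.071], [0.03, 0.051, 0.998, 1.113], [0.0, 0.0, 0.0, 1.0]]
wrist ['pixels', 'camera_matrix', 'extrinsics'] [[368.4, 0.0, 282.1], [0.0, 368.4, 213.5], [0.0, 0.0, 1.0]] [[0.439, -0.866, -0.238, 0.209], [0.898, 0.423, 0.118, 0.593], [-0.002, -0.266, 0.964, 0.384], [0.0, 0.0, 0.0, 1.0]]
{'time': 0.15, 'joint_positions': array([-1.13759948,  0.33271013, -0.06470971,  1.46071311,  0.02157786,
        1.34988471, -0.08846194]), 'joint_vel': array([-0.00115477, -0.0023295 , -0.00112481, -0.00272728, -0.00038271,
       -0.00048509,  0.00036611]), 'joint_torque': array([ 4.45838095e-04, -6.23628831e+01,  2.45164573e-02, -3.90145540e+01,
       -6.13977970e-02,  3.71411035e-02,  8.07117385e-05]), 'ee_pos': array([0.27497794, 0.560955  , 0.22196392]), 'eef_rot': array([ 2.25902243e-01,  9.74149843e-01, -4.99364473e-04, -1.06832489e-04]), 'ft_force': array([-0.39537148, -0.33514113,  0.02415707]), 'torque': array([ 0.00221176, -0.01584285, -0.03860003]), 'width': 0.08715945201315324}
```

View pics/scene0.png

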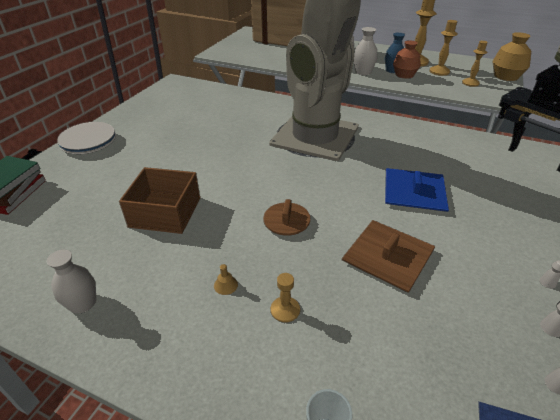

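View pics/top0.png

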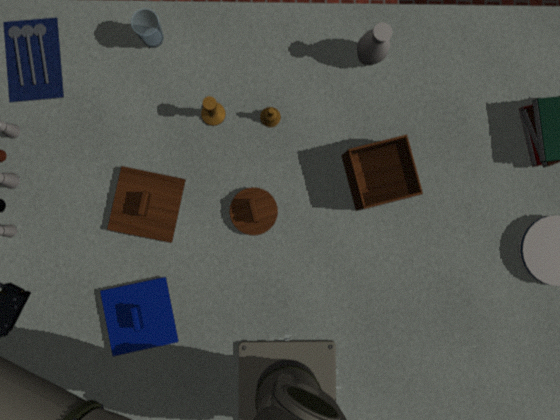

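View pics/wrist0.png

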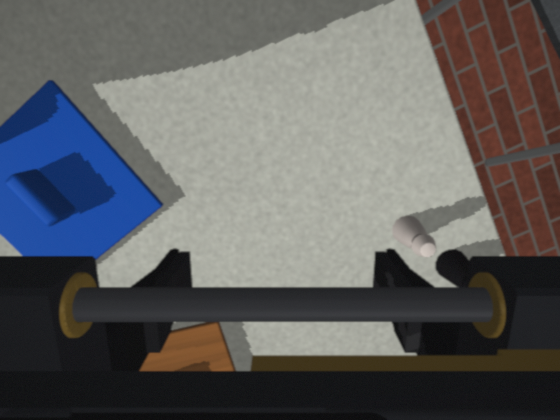

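Candidates for each part:
- **Bell:** small brass item at top (270,116) / scene (225,280). The candlestick is at top (211,108) / scene (285,300).
- **Lid:** brown square at top (147,204) / scene (390,253). The round lid is at top (253,211) and the blue square at (139,316).
- **Box:** top (382,172).

I'll check these in close crops.

```bash
python3 - <<'E'
from h import *
crop('top0',95,80,295,260,4,'c1'); crop('top0',290,120,440,225,5,'c2'); crop('scene0',190,190,450,330,3,'c3'); crop('scene0',110,155,210,240,6,'c4')
E
```

```text
(no output)
```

View pics/c1.png

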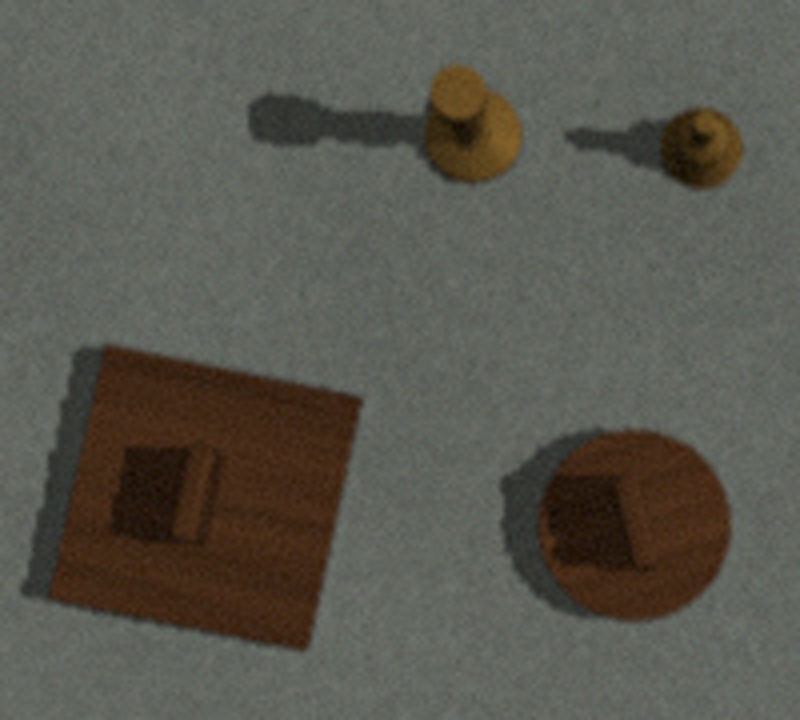

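View pics/c2.png

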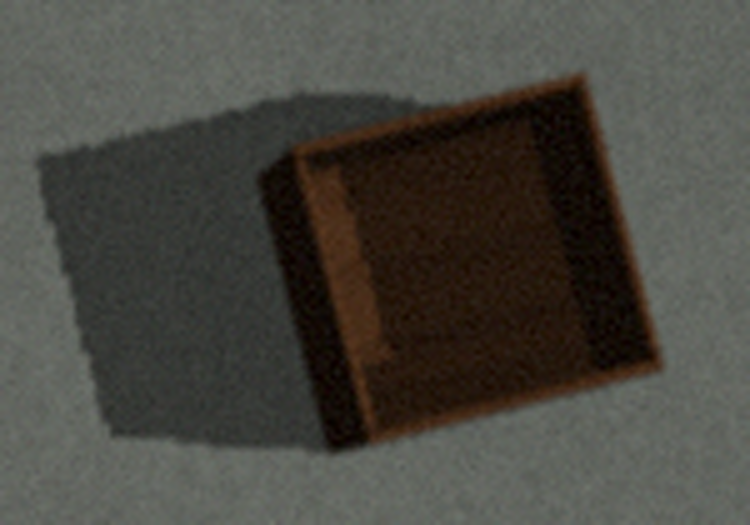

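View pics/c3.png

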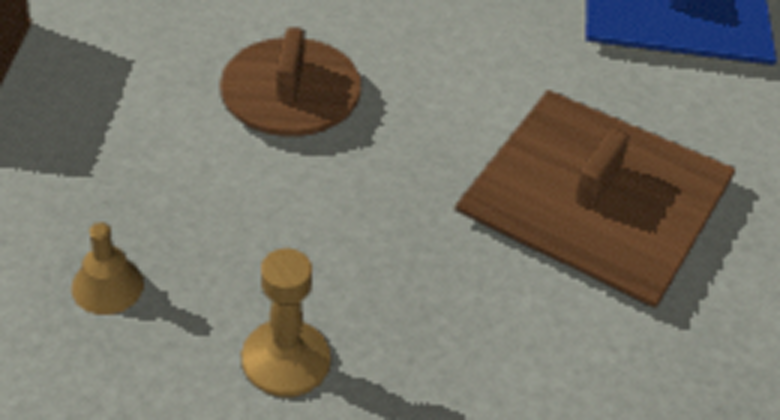

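View pics/c4.png

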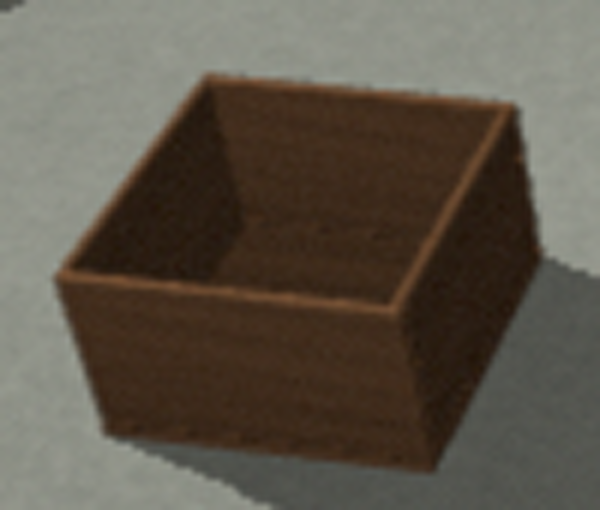

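```bash
cat > m.py <<'E'
from h import *
from scipy.optimize import least_squares
def px(p,u0,v0,s): return (np.array(p)+.5)/s-.5+[u0,v0]
def fitsq(obs,half,z):
    # obs list of (fn, pts 4x2) ; order free -> match cyc
    def model(x):
        c,s=np.cos(x[2]),np.sin(x[2]); return [[x[0]+c*a-s*b,x[1]+s*a+c*b,z] for a,b in ((half,half),(-half,half),(-half,-half),(half,-half))]
    P=np.array([onz(obs[0][0],*p,z) for p in obs[0][1]]); c=P.mean(0)
    e=P[1]-P[0]; x0=[c[0],c[1],np.arctan2(e[1],e[0])]
    def res(x):
        o=[]
        for fn,pts in obs:
            m=np.array([proj(fn,q) for q in model(x)])
            for p in pts: 
                d=m-p; o+=list(d[np.argmin((d**2).sum(1))])
        return np.array(o)
    f=least_squares(res,x0); return f.x,res(f.x)
if __name__=='__main__':
    T=lambda L,*a:[px(p,*a) for p in L]
    lt=T([(106,345),(361,399),(308,650),(50,598)],95,80,4); ls=T([(549,91),(733,170),(657,303),(457,209)],190,190,3)
    bt=T([(296,148),(585,73),(663,369),(370,441)],290,120,5); bs=T([(208,76),(517,104),(395,312),(62,275)],110,155,6)
    for n,t,s,h,z in (('lid',lt,ls,.078,.018),('box',bt,bs,.071,.084)):
        for o in ([('top0',t)],[('scene0',s)],[('top0',t),('scene0',s)]):
            x,e=fitsq(o,h,z); print(n,[a for a,_ in o],np.round(x,4),np.degrees(x[2])%90,'res',np.abs(e).max().round(2))
    print('bell mouth top',onz('top0',*px((702,148),95,80,4),.0)[:2],'tip',onz('top0',*px((705,125),95,80,4),.059)[:2])
    print('bell scene tip',onz('scene0',*px((101,227),190,190,3),.059)[:2],'handle mid-height?',onz('scene0',*px((102,243),190,190,3),.045)[:2])
    print('lid grip top far edge', [onz('top0',*px(p,95,80,4),.054)[:2] for p in ((190,445),(215,448),(202,543),(177,540))])
E
python3 m.py
```

```text
lid ['top0'] [ 0.4402  0.3341 -1.7735] 78.38509642523229 res 0.73
lid ['scene0'] [0.4457 0.3346 1.372 ] 78.61153196542615 res 1.26
lid ['top0', 'scene0'] [ 0.4422  0.3344 -1.7718] 78.48559905460205 res 1.88
box ['top0'] [ 0.5109 -0.2216 -1.3276] 13.932047949621833 res 1.23
box ['scene0'] [ 0.5136 -0.2205  1.8148] 13.981104113998711 res 1.65
box ['top0', 'scene0'] [ 0.5118 -0.2215 -1.3274] 13.947764444763322 res 1.45
bell mouth top [0.65672523 0.03836605] tip [0.65504636 0.03832002]
bell scene tip [0.65706331 0.03791242] handle mid-height? [0.65905565 0.03833421]
lid grip top far edge [array([0.4681536 , 0.33526991]), array([0.46642559, 0.32096321]), array([0.41167896, 0.3277569 ]), array([0.41341936, 0.34202054])]
```

The crops confirm the choices. The bell is the small dome-and-handle piece at top (270,116), and the wooden lid is the brown square at top (147,204). The candlestick, the round lid and the blue lid are ruled out.

Poses:
- **Bell:** about (0.6565, 0.038).
- **Lid:** about (0.442, 0.334), edges at 78.5°.
- **Box:** about (0.512, -0.2215), sides at 13.95°.

Next I'll write a move planner and work out the first move.

```bash
cat > plan.py <<'E'
import sys
from h import *
from scipy.spatial.transform import Rotation as R
def plan(x,y,z,yaw):
    s=r.read_state(); p=s['ee_pos']; Q=R.from_quat(s['eef_rot']); M=Q.as_matrix()
    a=np.radians(yaw); best=None
    for k in (0,180):
        a=np.radians(yaw+k); yv=np.array([np.cos(a),np.sin(a),0]); zv=np.array([0,0,-1.]); T=np.c_[np.cross(yv,zv),yv,zv]
        rv=(Q.inv()*R.from_matrix(T)).as_rotvec()
        if best is None or np.linalg.norm(rv)<np.linalg.norm(best): best=rv
    print('t',round(s['time'],2),'shift',np.round(M.T@(np.array([x,y,z])-p),4).tolist(),'rot',np.round(best,3).tolist())
    print('pos',np.round(p,4),'jaw yaw',np.degrees(np.arctan2(M[1,1],M[0,1])).round(2),'tilt z',np.round(M[:,2],4),'F',np.round(s['ft_force'],2),'w',round(s['width'],4),'q',np.round(s['joint_positions'],2))
if __name__=='__main__': plan(*map(float,sys.argv[1:]))
E
python3 plan.py .6565 .038 .15 14
```

```text
t 0.15 shift [-0.5727, -0.3016, 0.0723] rot [-0.001, 0.0, 0.871]
pos [0.275 0.561 0.222] jaw yaw 63.89 tilt z [-4.e-04 -9.e-04 -1.e+00] F [-0.4  -0.34  0.02] w 0.0872 q [-1.14  0.33 -0.06  1.46  0.02  1.35 -0.09]
```

Emit:
{"method": "step_arm", "body": {"increments": [[[-0.038,-0.02,0],[0,0,0.06]],[[-0.076,-0.04,0],[0,0,0.12]],[[-0.114,-0.06,0],[0,0,0.18]],[[-0.152,-0.08,0],[0,0,0.24]],[[-0.19,-0.1,0],[0,0,0.3]]], "hand": -1, "grip_force": 20}}

```text
time: 0.65
ee_pos: [0.4023, 0.3859, 0.222]
eef_rot: [0.37, 0.929, -0.001, -0.0]
ft_force: [1.0, 0.5, 0.5]
width: 0.087
```

```bash
python3 plan.py .6565 .038 .15 14
```

```text
t 0.65 shift [-0.4238, -0.0777, 0.0722] rot [-0.001, 0.001, 0.568]
pos [0.4023 0.3859 0.222 ] jaw yaw 46.56 tilt z [-6.e-04 -1.e-03 -1.e+00] F [1.01 0.49 0.49] w 0.087 q [-0.92  0.18  0.08  1.65 -0.01  1.31 -0.02]
```

Emit:
{"method": "step_arm", "body": {"increments": [[[-0.042,-0.008,0],[0,0,0.057]],[[-0.084,-0.016,0],[0,0,0.114]],[[-0.126,-0.023,0],[0,0,0.17]],[[-0.168,-0.031,0.01],[0,0,0.227]],[[-0.21,-0.039,0.02],[0,0,0.284]]]}}

```text
time: 1.15
ee_pos: [0.5288, 0.2116, 0.202]
eef_rot: [0.499, 0.867, -0.0, 0.0]
ft_force: [-0.3, -0.0, -1.0]
width: 0.0869
```

```bash
python3 plan.py .6565 .038 .15 14
```

```text
t 1.15 shift [-0.2143, 0.0232, 0.0521] rot [-0.0, 0.001, 0.282]
pos [0.5288 0.2116 0.202 ] jaw yaw 30.16 tilt z [-1.e-04 -7.e-04 -1.e+00] F [-0.3  -0.03 -1.01] w 0.0869 q [-0.68  0.22  0.26  1.65 -0.06  1.27  0.11]
```

Emit:
{"method": "step_arm", "body": {"increments": [[[-0.043,0.005,0.01],[0,0,0.057]],[[-0.086,0.009,0.02],[0,0,0.114]],[[-0.129,0.014,0.03],[0,0,0.17]],[[-0.172,0.019,0.04],[0,0,0.227]],[[-0.214,0.023,0.052],[0,0,0.282]]]}}

```text
time: 1.65
ee_pos: [0.6571, 0.0367, 0.1497]
eef_rot: [0.616, 0.787, -0.0, 0.0]
ft_force: [0.5, 1.9, -0.2]
width: 0.0872
```

```bash
python3 - <<'E'
from h import *
for n in ['scene','top','wrist']: snap(n,n+'1')
crop('scene1',130,150,400,340,3,'c5')
E
python3 plan.py .6565 .038 .06 14
```

```text
t 1.8 shift [0.0038, 0.0014, 0.0884] rot [-0.003, 0.002, -0.005]
pos [0.6563 0.0342 0.1484] jaw yaw 13.69 tilt z [-0.0023 -0.0031 -1.    ] F [-0.16 -0.02  0.93] w 0.087 q [-0.41  0.47  0.39  1.48 -0.18  1.23  0.24]
```

View pics/c5.png

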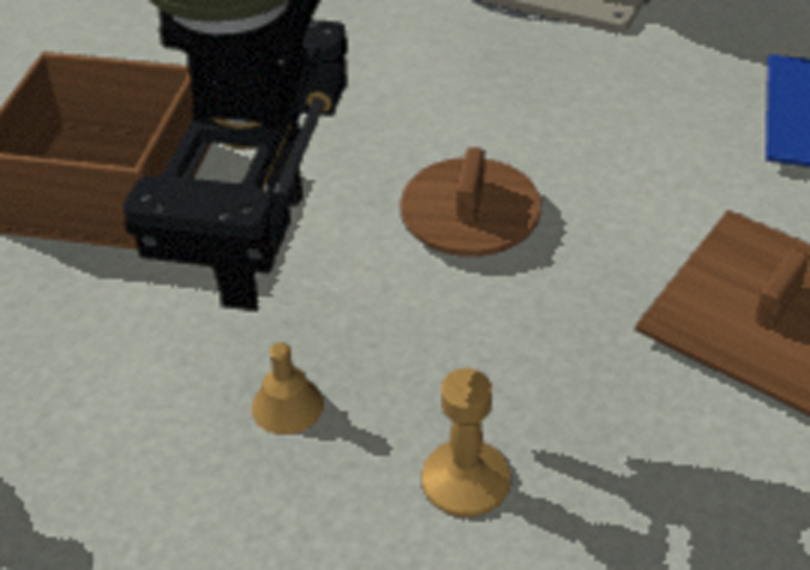

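View pics/wrist1.png

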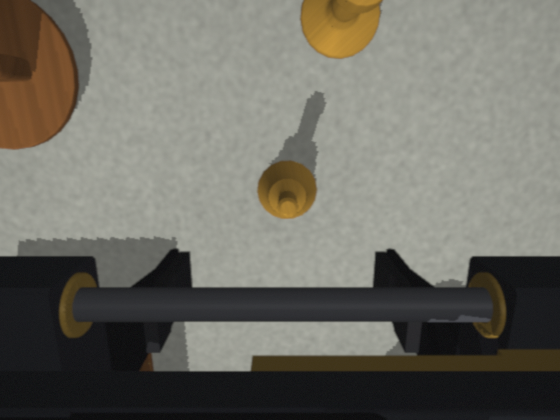

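View pics/top1.png

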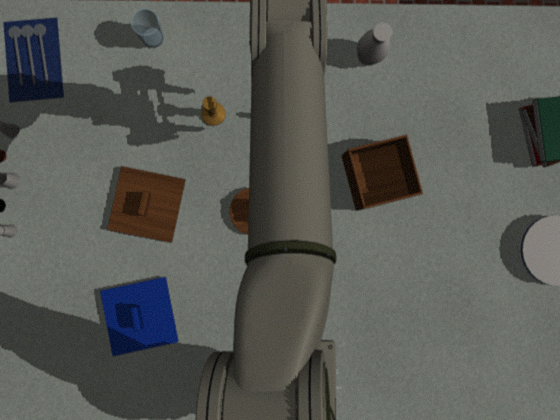

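```bash
python3 - <<'E'
from h import *
print(onz('wrist1',288,204,.0585)[:2], onz('wrist1',287,190,.0)[:2], proj('scene1',[.6571,.0367,.1497]), proj('wrist1',[.6563,.0342,.03]))
crop('wrist1',240,140,340,230,6,'c6')
E
```

```text
[0.65757681 0.04144867] [0.6579412  0.03897347] [218.25257469 232.8159289 ] [283.82213266 203.38473182]
```

View pics/c6.png

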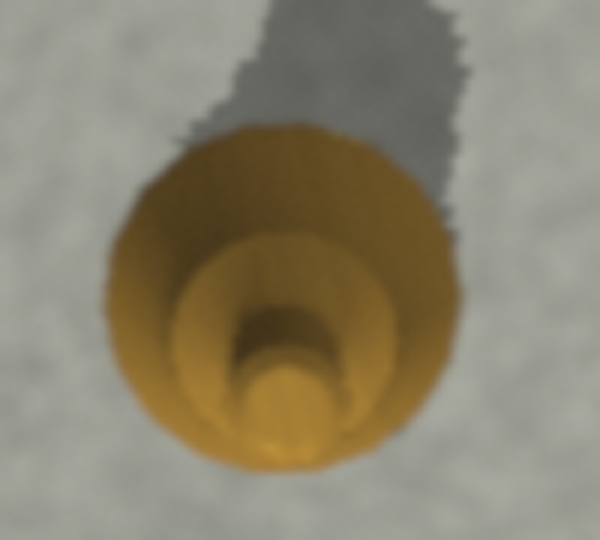

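```bash
python3 plan.py .657 .039 .035 14
```

```text
t 1.8 shift [0.0047, 0.0021, 0.1134] rot [-0.003, 0.002, -0.005]
pos [0.6563 0.0342 0.1484] jaw yaw 13.69 tilt z [-0.0023 -0.0031 -1.    ] F [-0.16 -0.02  0.93] w 0.087 q [-0.41  0.47  0.39  1.48 -0.18  1.23  0.24]
```

Emit:
{"method": "step_arm", "body": {"increments": [[[0.005,0.002,0.01],[-0.003,0.002,-0.005]],[[0.005,0.002,0.025],[-0.003,0.002,-0.005]],[[0.005,0.002,0.045],[-0.003,0.002,-0.005]],[[0.005,0.002,0.06],[-0.003,0.002,-0.005]],[[0.005,0.002,0.06],[-0.003,0.002,-0.005]]]}}

```text
time: 2.3
ee_pos: [0.6549, 0.0404, 0.0854]
eef_rot: [0.615, 0.788, -0.002, -0.001]
ft_force: [-0.3, -0.9, -0.5]
width: 0.0869
```

```bash
python3 plan.py .657 .039 .035 14
```

```text
t 2.3 shift [-0.0019, 0.0019, 0.0503] rot [-0.004, -0.0, 0.001]
pos [0.6549 0.0404 0.0854] jaw yaw 14.07 tilt z [-4.4e-03 -7.0e-04 -1.0e+00] F [-0.3  -0.89 -0.54] w 0.0869 q [-0.41  0.52  0.37  1.54 -0.2   1.12  0.26]
```

Emit:
{"method": "step_arm", "body": {"increments": [[[-0.002,0.002,0.015],[-0.004,0,0]],[[-0.002,0.002,0.03],[-0.004,0,0]],[[-0.002,0.002,0.045],[-0.004,0,0]],[[-0.002,0.002,0.05],[-0.004,0,0]],[[-0.002,0.002,0.05],[-0.004,0,0]]]}}

```text
time: 2.8
ee_pos: [0.6566, 0.039, 0.0344]
eef_rot: [0.615, 0.788, -0.001, -0.001]
ft_force: [-0.0, 0.1, 0.1]
width: 0.0872
```

```bash
python3 - <<'E'
from h import *
for n in ['scene','wrist']: snap(n,n+'2')
crop('scene2',150,180,310,320,5,'c7')
E
python3 plan.py .657 .039 .035 14
```

```text
t 2.9 shift [0.0002, -0.0004, 0.0008] rot [0.0, -0.0, 0.001]
pos [0.6575 0.0389 0.0358] jaw yaw 14.07 tilt z [ 1.e-04  3.e-04 -1.e+00] F [0.46 0.01 0.78] w 0.0873 q [-0.39  0.58  0.36  1.57 -0.23  1.03  0.27]
```

View pics/c7.png

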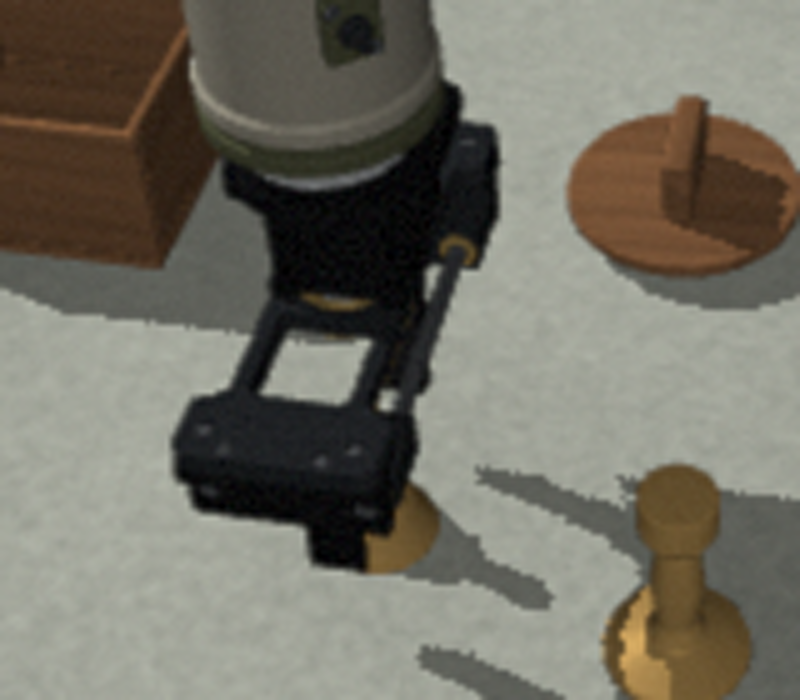

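View pics/wrist2.png

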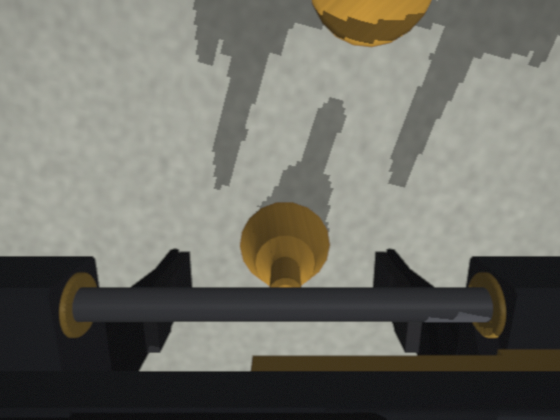

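The wrist view shows the bell handle near (286,285), centred between the pads at (180,·) and (385,·). The scene crop shows the fingers around the bell. I'll close the gripper now.

Emit:
{"method": "step_arm", "body": {"increments": [[[0,0,0.001],[0,0,0]],[[0,0,0.001],[0,0,0]],[[0,0,0.001],[0,0,0]],[[0,0,0.001],[0,0,0]],[[0,0,0.001],[0,0,0]]], "hand": 1, "grip_force": 20}}

```text
time: 3.4
ee_pos: [0.6575, 0.0389, 0.035]
eef_rot: [0.615, 0.788, 0.0, 0.0]
ft_force: [0.5, 0.5, 0.1]
width: 0.0549
```

Emit:
{"method": "step_arm", "body": {"increments": [[[0,0,0],[0,0,0]],[[0,0,0],[0,0,0]],[[0,0,0],[0,0,0]]]}}

```text
time: 3.7
ee_pos: [0.6575, 0.0389, 0.035]
eef_rot: [0.615, 0.788, 0.0, 0.0]
ft_force: [-0.1, -0.1, -0.1]
width: 0.0311
```

Emit:
{"method": "step_arm", "body": {"increments": [[[0,0,0],[0,0,0]],[[0,0,0],[0,0,0]],[[0,0,0],[0,0,0]],[[0,0,0],[0,0,0]],[[0,0,0],[0,0,0]]]}}

```text
time: 4.2
ee_pos: [0.6574, 0.0389, 0.0348]
eef_rot: [0.615, 0.788, 0.0, -0.0]
ft_force: [0.5, -0.1, -1.8]
width: 0.0135
```

The width stopped at 13.5 mm, which matches the 14 mm handle. Lifting.

Emit:
{"method": "step_arm", "body": {"increments": [[[0,0,-0.015],[0,0,0]],[[0,0,-0.045],[0,0,0]],[[0,0,-0.08],[0,0,0]],[[0,0,-0.115],[0,0,0]],[[0,0,-0.14],[0,0,0]]]}}

```text
time: 4.7
ee_pos: [0.6581, 0.0386, 0.1788]
eef_rot: [0.615, 0.788, 0.001, 0.001]
ft_force: [0.5, -0.0, -1.1]
width: 0.0137
```

```bash
python3 - <<'E'
from h import *
snap('wrist','wrist3')
E
python3 plan.py .5118 -.2215 .175 13.95
```

```text
t 4.75 shift [-0.2165, -0.2067, 0.0062] rot [0.008, 0.0, 0.002]
pos [0.6597 0.0387 0.1828] jaw yaw 14.05 tilt z [ 0.0081  0.0016 -1.    ] F [ 1.12 -0.84  2.13] w 0.0136 q [-0.42  0.44  0.4   1.44 -0.17  1.29  0.24]
```

View pics/wrist3.png

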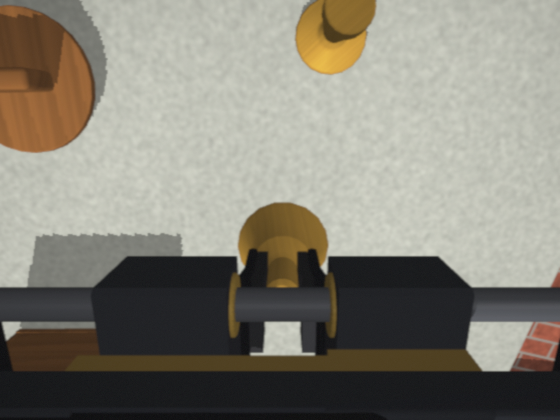

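The bell hangs upright in the pads at (283,245). Now carrying it to above the box.

Emit:
{"method": "step_arm", "body": {"increments": [[[-0.02,-0.019,0],[0.008,0,0]],[[-0.047,-0.045,0.002],[0.008,0,0]],[[-0.075,-0.071,0.003],[0.008,0,0]],[[-0.103,-0.098,0.004],[0.008,0,0]],[[-0.13,-0.124,0.006],[0.008,0,0]]]}}

```text
time: 5.25
ee_pos: [0.5701, -0.1191, 0.1769]
eef_rot: [0.616, 0.788, 0.0, 0.001]
ft_force: [0.7, -0.5, -0.2]
width: 0.0134
```

```bash
python3 plan.py .5118 -.2215 .175 13.95
```

```text
t 5.25 shift [-0.0852, -0.0814, 0.0019] rot [0.001, 0.001, 0.001]
pos [ 0.5701 -0.1191  0.1769] jaw yaw 14.02 tilt z [ 1.6e-03 -2.0e-04 -1.0e+00] F [ 0.66 -0.49 -0.18] w 0.0134 q [-0.27  0.28  0.47  1.66 -0.13  1.23  0.48]
```

Emit:
{"method": "step_arm", "body": {"increments": [[[-0.026,-0.025,0],[0,0,0]],[[-0.052,-0.05,0],[0,0,0]],[[-0.074,-0.07,0.001],[0,0,0]],[[-0.085,-0.081,0.002],[0,0,0]],[[-0.085,-0.081,0.002],[0,0,0]]]}}

```text
time: 5.75
ee_pos: [0.5111, -0.2232, 0.1755]
eef_rot: [0.617, 0.787, 0.0, 0.001]
ft_force: [-0.2, 0.6, -0.5]
width: 0.0138
```

```bash
python3 - <<'E'
from h import *
for n in ['scene','wrist','top']: snap(n,n+'4')
E
python3 plan.py .5118 -.2215 .043 13.95
```

```text
t 5.9 shift [-0.0016, -0.002, 0.132] rot [0.002, 0.0, 0.003]
pos [ 0.5131 -0.2195  0.175 ] jaw yaw 14.14 tilt z [ 2.e-03  4.e-04 -1.e+00] F [ 1.16  0.18 -1.18] w 0.0135 q [-0.14  0.23  0.53  1.73 -0.12  1.21  0.67]
```

View pics/wrist4.png

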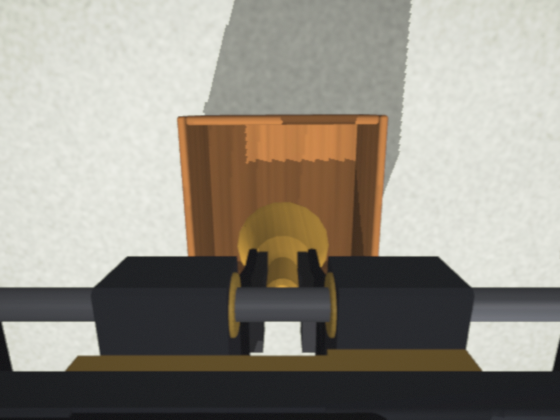

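View pics/scene4.png

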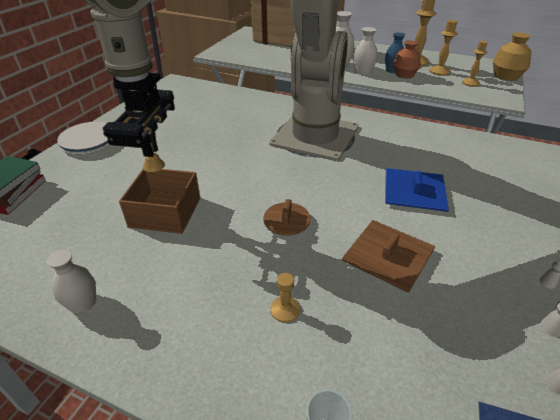

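```bash
python3 - <<'E'
from h import *
a=onz('wrist4',179.5,116.5,.084);b=onz('wrist4',386.5,115.5,.084)
print(a,b,np.linalg.norm(a-b),np.degrees(np.arctan2(*(b-a)[1::-1])))
d=(b-a)/np.linalg.norm(b-a); n=np.array([d[1],-d[0],0]); print((a+b)/2+n*.071)
E
```

```text
[ 0.4285692  -0.16985527  0.084     ] [ 0.56195527 -0.1359296   0.084     ] 0.137632820597657 14.270143667311723
[ 0.51276331 -0.22170169  0.084     ]
```

The wrist view puts the box at (0.5128, -0.2217), agreeing with the earlier estimate. The bell is centred between the rim corners at (181,118) and (384,117), so I'll lower it.

Emit:
{"method": "step_arm", "body": {"increments": [[[-0.0015,-0.002,0.02],[0.002,0,0]],[[-0.0015,-0.002,0.05],[0.002,0,0]],[[-0.0015,-0.002,0.08],[0.002,0,0]],[[-0.0015,-0.002,0.105],[0.002,0,0]],[[-0.0015,-0.002,0.115],[0.002,0,0]]]}}

```text
time: 6.4
ee_pos: [0.5113, -0.2192, 0.0576]
eef_rot: [0.614, 0.79, -0.001, -0.002]
ft_force: [-0.1, 0.0, -0.7]
width: 0.0138
```

```bash
python3 plan.py .512 -.2215 .042 13.95
```

```text
t 6.4 shift [-0.0024, 0.0002, 0.0156] rot [-0.003, -0.002, 0.006]
pos [ 0.5113 -0.2192  0.0576] jaw yaw 14.28 tilt z [-0.0034  0.0011 -1.    ] F [-0.09  0.01 -0.67] w 0.0138 q [-0.1   0.36  0.5   1.85 -0.21  0.99  0.74]
```

Emit:
{"method": "step_arm", "body": {"increments": [[[-0.002,0,0.005],[-0.003,-0.002,0.006]],[[-0.002,0,0.01],[-0.003,-0.002,0.006]],[[-0.002,0,0.014],[-0.003,-0.002,0.006]],[[-0.002,0,0.0155],[-0.003,-0.002,0.006]],[[-0.002,0,0.0155],[-0.003,-0.002,0.006]]]}}

```text
time: 6.9
ee_pos: [0.512, -0.2212, 0.0424]
eef_rot: [0.616, 0.788, 0.0, 0.0]
ft_force: [-0.1, -0.7, -1.0]
width: 0.0137
```

```bash
python3 plan.py .512 -.2215 .041 13.95
```

```text
t 6.9 shift [-0.0003, -0.0001, 0.0014] rot [0.001, 0.0, -0.0]
pos [ 0.512  -0.2212  0.0424] jaw yaw 13.94 tilt z [ 7.e-04 -2.e-04 -1.e+00] F [-0.08 -0.69 -1.  ] w 0.0137 q [-0.09  0.39  0.5   1.86 -0.22  0.95  0.75]
```

Emit:
{"method": "step_arm", "body": {"increments": [[[0,0,0.0005],[0,0,0]],[[0,0,0.001],[0,0,0]],[[0,0,0.0015],[0,0,0]],[[0,0,0.0015],[0,0,0]]]}}

```text
time: 7.3
ee_pos: [0.512, -0.2212, 0.0409]
eef_rot: [0.616, 0.788, 0.0, 0.0]
ft_force: [0.4, 0.5, -0.9]
width: 0.0137
```

Emit:
{"method": "step_arm", "body": {"increments": [[[0,0,0],[0,0,0]],[[0,0,0],[0,0,0]],[[0,0,0],[0,0,0]],[[0,0,0],[0,0,0]],[[0,0,0],[0,0,0]]], "hand": 0.1}}

```text
time: 7.8
ee_pos: [0.512, -0.2212, 0.041]
eef_rot: [0.616, 0.788, 0.0, 0.0]
ft_force: [0.2, 0.0, 0.2]
width: 0.0378
```

Released at a 38 mm opening. Retreating straight up.

Emit:
{"method": "step_arm", "body": {"increments": [[[0,0,-0.01],[0,0,0]],[[0,0,-0.035],[0,0,0]],[[0,0,-0.07],[0,0,0]],[[0,0,-0.11],[0,0,0]],[[0,0,-0.15],[0,0,0]]]}}

```text
time: 8.3
ee_pos: [0.5116, -0.2213, 0.1932]
eef_rot: [0.616, 0.788, 0.0, 0.0]
ft_force: [0.5, 0.1, 0.3]
width: 0.0388
```

```bash
python3 - <<'E'
from h import *
for n in ['scene','wrist']: snap(n,n+'5')
crop('scene5',110,155,210,240,6,'c8')
E
python3 plan.py .442 .333 .17 78.5
```

```text
t 8.4 shift [0.5567, 0.063, 0.0254] rot [0.006, 0.009, -1.127]
pos [ 0.5144 -0.2225  0.1972] jaw yaw 13.91 tilt z [ 0.0097 -0.002  -1.    ] F [ 0.58 -1.43 -0.09] w 0.0389 q [-0.15  0.21  0.54  1.71 -0.12  1.25  0.67]
```

View pics/wrist5.png

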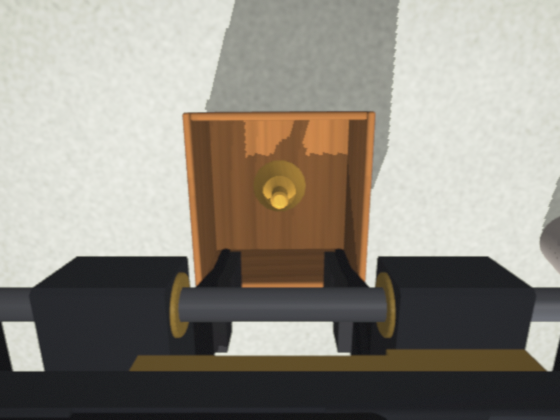

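View pics/c8.png

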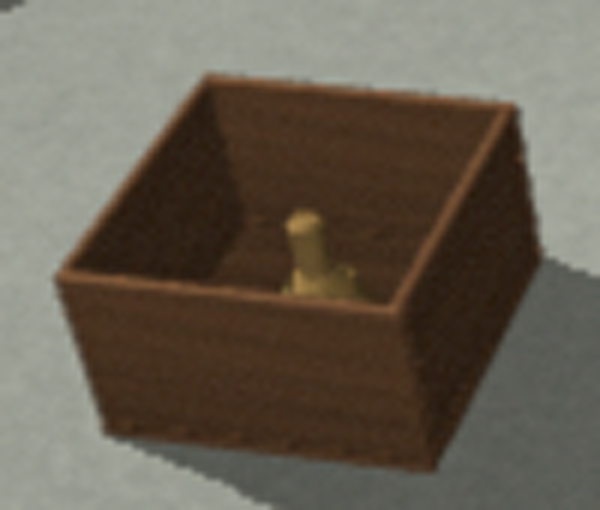

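The bell stands in the box at wrist (279,187), centred. Next is the lid.

Emit:
{"method": "step_arm", "body": {"increments": [[[0.025,0.003,0],[0,0,-0.07]],[[0.06,0.007,0],[0,0,-0.14]],[[0.1,0.011,0],[0,0,-0.21]],[[0.14,0.016,0.005],[0.003,0.005,-0.28]],[[0.18,0.02,0.005],[0.006,0.009,-0.36]]], "hand": -1}}

```text
time: 8.9
ee_pos: [0.4898, -0.0416, 0.1914]
eef_rot: [0.464, 0.886, 0.002, -0.001]
ft_force: [0.5, -0.3, 0.2]
width: 0.0713
```

```bash
python3 plan.py .442 .333 .17 78.5
```

```text
t 8.9 shift [0.3352, 0.1738, 0.0229] rot [0.003, -0.002, -0.765]
pos [ 0.4898 -0.0416  0.1914] jaw yaw 34.68 tilt z [ 2.0e-04  3.8e-03 -1.0e+00] F [ 0.5  -0.31  0.25] w 0.0713 q [-0.36  0.05  0.37  1.87 -0.02  1.23  0.62]
```

Emit:
{"method": "step_arm", "body": {"increments": [[[0.037,0.019,0],[0,0,-0.08]],[[0.074,0.038,0],[0,0,-0.16]],[[0.111,0.057,0],[0,0,-0.24]],[[0.148,0.076,0.005],[0.003,-0.002,-0.32]],[[0.185,0.096,0.01],[0.003,-0.002,-0.4]]]}}

```text
time: 9.4
ee_pos: [0.463, 0.1667, 0.1825]
eef_rot: [0.278, 0.961, 0.0, 0.0]
ft_force: [0.1, 0.9, -0.4]
width: 0.0868
```

```bash
python3 plan.py .442 .333 .17 78.5
```

```text
t 9.4 shift [0.1065, 0.1295, 0.0126] rot [0.001, 0.0, -0.362]
pos [0.463  0.1667 0.1825] jaw yaw 57.77 tilt z [ 3.e-04  5.e-04 -1.e+00] F [ 0.11  0.87 -0.45] w 0.0868 q [-0.59  0.06  0.15  1.87 -0.01  1.21  0.58]
```

Emit:
{"method": "step_arm", "body": {"increments": [[[0.027,0.032,0.005],[0,0,-0.09]],[[0.053,0.065,0.01],[0,0,-0.18]],[[0.08,0.097,0.013],[0,0,-0.27]],[[0.1,0.122,0.013],[0,0,-0.34]],[[0.106,0.129,0.013],[0,0,-0.362]]]}}

```text
time: 9.9
ee_pos: [0.4404, 0.336, 0.1693]
eef_rot: [0.097, 0.995, 0.001, -0.0]
ft_force: [0.0, -0.2, 0.2]
width: 0.0873
```

```bash
python3 - <<'E'
from h import *
snap('wrist','wrist6')
E
python3 plan.py .442 .333 .17 78.5
```

```text
t 9.95 shift [-0.0017, -0.0022, -0.0007] rot [0.001, -0.001, 0.006]
pos [0.4407 0.3355 0.1693] jaw yaw 78.87 tilt z [-4.e-04  1.e-03 -1.e+00] F [-1.38  1.09  0.52] w 0.0872 q [-0.74  0.21  0.01  1.73 -0.    1.2   0.65]
```

View pics/wrist6.png

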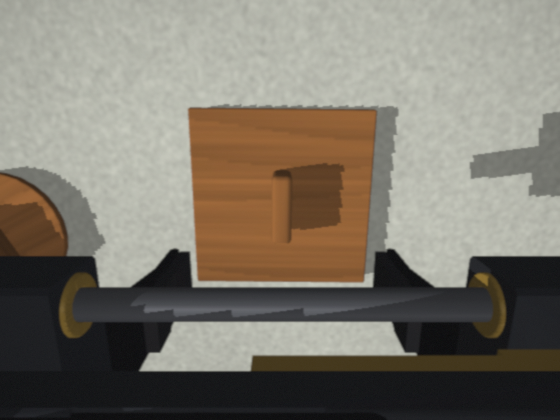

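The wrist view shows the brown square lid with corners near (189,108), (377,110), (364,282) and (198,281), and the grip near (282,208). I'll enlarge it and fit the pose.

```bash
python3 - <<'E'
from h import *
crop('wrist6',175,95,390,295,3,'c9')
E
```

```text
(no output)
```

View pics/c9.png

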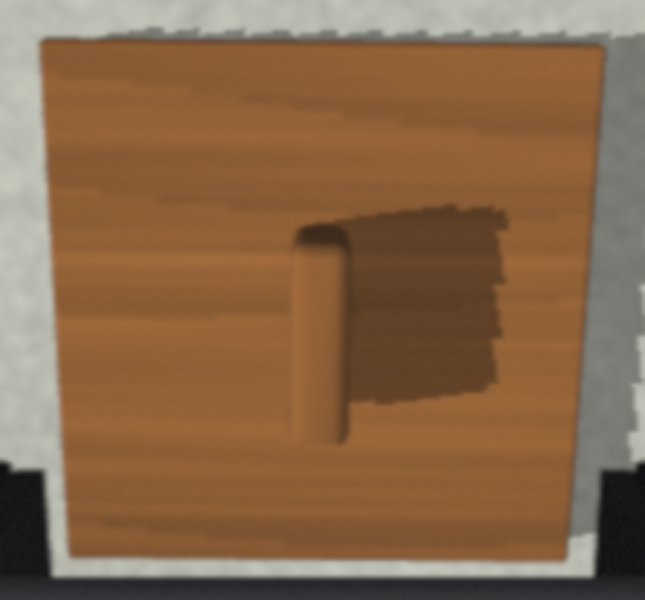

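```bash
python3 - <<'E'
from m import *
w=[px(p,175,95,3) for p in [(41,39),(605,45),(566,561),(68,556)]]
x,e=fitsq([('wrist6',w)],.078,.018); print(x,np.degrees(x[2])%90,e.round(2))
g=[px(p,175,95,3) for p in [(296,244),(346,244),(346,442),(294,442)]]
G=[onz('wrist6',*p,.054) for p in g]; print(np.round(G,4),np.mean(G,0))
E
python3 plan.py .4415 .3335 .05 78.6
```

```text
[0.44140266 0.33539348 1.36679869] 78.31179614570043 [-1.4  -1.05  1.32 -0.8   0.9   1.36 -0.8   1.37]
[[0.413  0.3348 0.054 ]
 [0.4154 0.3472 0.054 ]
 [0.4677 0.3373 0.054 ]
 [0.465  0.3237 0.054 ]] [0.44027899 0.33575138 0.054     ]
t 9.95 shift [-0.0012, -0.0019, 0.1193] rot [0.001, -0.001, 0.005]
pos [0.4407 0.3355 0.1693] jaw yaw 78.87 tilt z [-4.e-04  1.e-03 -1.e+00] F [-1.38  1.09  0.52] w 0.0872 q [-0.74  0.21  0.01  1.73 -0.    1.2   0.65]
```

Emit:
{"method": "step_arm", "body": {"increments": [[[0,-0.0005,0.02],[0.001,-0.001,0.005]],[[0,-0.0005,0.05],[0.001,-0.001,0.005]],[[0,-0.0005,0.08],[0.001,-0.001,0.005]],[[0,-0.0005,0.105],[0.001,-0.001,0.005]],[[0,-0.0005,0.115],[0.001,-0.001,0.005]]]}}

```text
time: 10.45
ee_pos: [0.4401, 0.3325, 0.0522]
eef_rot: [0.101, 0.995, -0.002, -0.001]
ft_force: [-0.2, -0.4, 0.2]
width: 0.0871
```

```bash
python3 plan.py .441 .3348 .024 78.5
```

```text
t 10.45 shift [-0.0004, 0.0025, 0.0282] rot [-0.003, -0.001, -0.001]
pos [0.4401 0.3325 0.0522] jaw yaw 78.43 tilt z [-0.0017 -0.0031 -1.    ] F [-0.2  -0.39  0.25] w 0.0871 q [-0.74  0.33  0.01  1.84 -0.    0.97  0.64]
```

Emit:
{"method": "step_arm", "body": {"increments": [[[-0.0005,0.0025,0.01],[-0.003,-0.001,0]],[[-0.0005,0.0025,0.02],[-0.003,-0.001,0]],[[-0.0005,0.0025,0.027],[-0.003,-0.001,0]],[[-0.0005,0.0025,0.028],[-0.003,-0.001,0]],[[-0.0005,0.0025,0.028],[-0.003,-0.001,0]]]}}

```text
time: 10.95
ee_pos: [0.4412, 0.3349, 0.0245]
eef_rot: [0.101, 0.995, -0.0, 0.0]
ft_force: [-0.2, 0.0, -0.4]
width: 0.087
```

```bash
python3 plan.py .441 .3348 .024 78.5
```

```text
t 10.95 shift [0.0002, -0.0001, 0.0005] rot [-0.0, 0.0, -0.001]
pos [0.4412 0.3349 0.0245] jaw yaw 78.42 tilt z [ 1.e-04 -2.e-04 -1.e+00] F [-0.16  0.02 -0.43] w 0.087 q [-0.74  0.37  0.01  1.85 -0.    0.91  0.64]
```

Emit:
{"method": "step_arm", "body": {"increments": [[[0,0,0],[0,0,0]],[[0,0,0],[0,0,0]],[[0,0,0],[0,0,0]],[[0,0,0],[0,0,0]],[[0,0,0],[0,0,0]]], "hand": 1, "grip_force": 30}}

```text
time: 11.45
ee_pos: [0.4413, 0.3349, 0.0245]
eef_rot: [0.101, 0.995, -0.0, 0.0]
ft_force: [0.4, 0.8, -0.5]
width: 0.0552
```

Emit:
{"method": "step_arm", "body": {"increments": [[[0,0,0],[0,0,0]],[[0,0,0],[0,0,0]],[[0,0,0],[0,0,0]],[[0,0,0],[0,0,0]],[[0,0,0],[0,0,0]]]}}

```text
time: 11.95
ee_pos: [0.4413, 0.3349, 0.0246]
eef_rot: [0.101, 0.995, -0.0, 0.0]
ft_force: [0.8, -0.1, -0.8]
width: 0.0154
```

Emit:
{"method": "step_arm", "body": {"increments": [[[0,0,0],[0,0,0]],[[0,0,0],[0,0,0]],[[0,0,0],[0,0,0]]]}}

```text
time: 12.25
ee_pos: [0.4413, 0.335, 0.0246]
eef_rot: [0.101, 0.995, -0.0, 0.0]
ft_force: [-1.1, -0.4, 0.7]
width: 0.016
```

Gripped at 16 mm, the grip's width. Lifting.

Emit:
{"method": "step_arm", "body": {"increments": [[[0,0,-0.01],[0,0,0]],[[0,0,-0.035],[0,0,0]],[[0,0,-0.07],[0,0,0]],[[0,0,-0.11],[0,0,0]],[[0,0,-0.15],[0,0,0]]]}}

```text
time: 12.75
ee_pos: [0.441, 0.3347, 0.1767]
eef_rot: [0.101, 0.995, -0.0, 0.0]
ft_force: [0.6, 0.8, -1.2]
width: 0.0159
```

Emit:
{"method": "step_arm", "body": {"increments": [[[0,0,-0.01],[0,0,0]],[[0,0,-0.01],[0,0,0]]]}}

```text
time: 12.95
ee_pos: [0.4417, 0.3353, 0.1891]
eef_rot: [0.101, 0.995, 0.001, 0.001]
ft_force: [0.0, 0.2, -1.3]
width: 0.0156
```

```bash
python3 - <<'E'
from h import *
snap('wrist','wrist7'); snap('scene','scene7')
E
python3 plan.py .5122 -.2216 .18 14
```

```text
t 13.05 shift [-0.1818, -0.5301, 0.0061] rot [-0.002, 0.0, 1.124]
pos [0.4404 0.3342 0.1856] jaw yaw 78.43 tilt z [-9.0e-04 -1.1e-03 -1.0e+00] F [ 0.14  0.55 -2.61] w 0.0154 q [-0.74  0.2   0.01  1.71 -0.    1.24  0.64]
```

View pics/wrist7.png

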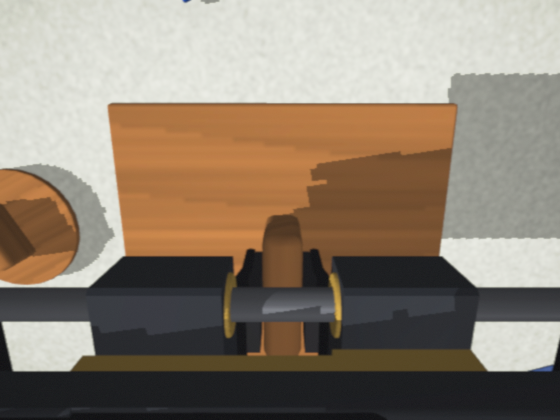

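View pics/scene7.png

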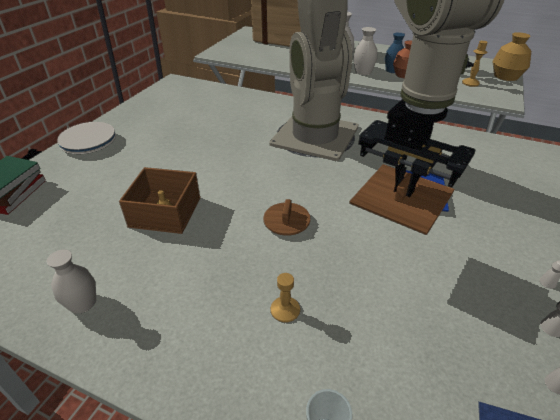

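The wrist view shows the lid held level and square, its far edge running (109,103) to (457,104). I'll measure the in-hand offset.

```bash
cat > inhand.py <<'E'
from h import *
def inhand(fn,a,b,p,z):
    a=onz(fn,*a,z);b=onz(fn,*b,z); d=(b-a)/np.linalg.norm(b-a); n=np.array([d[1],-d[0],0])
    c=(a+b)/2
    best=min((c+n*.078,c-n*.078),key=lambda q:np.linalg.norm(q[:2]-p[:2]))
    print('edge len',np.linalg.norm(b-a),'yaw',np.degrees(np.arctan2(d[1],d[0])),'centre',best,'off from TCP',best[:2]-p[:2])
E
python3 - <<'E'
from inhand import *
inhand('wrist7',(108.8,103),(457.2,103.5),np.array([.4410,.3347,.187]),.1804)
inhand('wrist7',(108.8,103),(457.2,103.5),np.array([.4404,.3342,.1856]),.179)
E
```

```text
edge len 0.15455315269936698 yaw 78.3931964605563 centre [0.44258476 0.33565186 0.1804    ] off from TCP [0.00158476 0.00095186]
edge len 0.1558218872714887 yaw 78.3931964605563 centre [0.44256052 0.33566548 0.179     ] off from TCP [0.00216052 0.00146548]
```

Emit:
{"method": "step_arm", "body": {"increments": [[[-0.008,-0.022,0],[0,0,0.04]],[[-0.02,-0.058,0],[0,0,0.11]],[[-0.034,-0.098,0],[0,0,0.18]],[[-0.047,-0.138,0],[0,0,0.26]],[[-0.06,-0.176,0.002],[0,0,0.34]]]}}

```text
time: 13.55
ee_pos: [0.463, 0.1467, 0.1821]
eef_rot: [0.27, 0.963, -0.002, -0.001]
ft_force: [0.8, -0.2, -0.3]
width: 0.0156
```

```bash
python3 plan.py .512 -.2205 .18 14
```

```text
t 13.55 shift [-0.2328, -0.2882, 0.0029] rot [-0.004, -0.0, 0.78]
pos [0.463  0.1467 0.1821] jaw yaw 58.66 tilt z [-0.0033 -0.0024 -1.    ] F [ 0.84 -0.24 -0.27] w 0.0156 q [-0.56  0.05  0.17  1.88 -0.01  1.22  0.63]
```

Emit:
{"method": "step_arm", "body": {"increments": [[[-0.023,-0.029,0],[0,0,0.078]],[[-0.047,-0.058,0],[-0.004,0,0.156]],[[-0.07,-0.086,0],[-0.004,0,0.234]],[[-0.093,-0.115,0],[-0.004,0,0.312]],[[-0.116,-0.144,0.002],[-0.004,0,0.39]]]}}

```text
time: 14.05
ee_pos: [0.486, -0.0388, 0.1791]
eef_rot: [0.454, 0.891, -0.001, -0.001]
ft_force: [-0.2, -0.1, -0.4]
width: 0.0162
```

```bash
python3 plan.py .512 -.2205 .18 14
```

```text
t 14.05 shift [-0.1622, -0.0859, -0.0011] rot [-0.003, -0.001, 0.385]
pos [ 0.486  -0.0388  0.1791] jaw yaw 36.05 tilt z [-2.9e-03  3.0e-04 -1.0e+00] F [-0.15 -0.07 -0.42] w 0.0162 q [-0.36  0.05  0.36  1.89 -0.02  1.21  0.64]
```

Emit:
{"method": "step_arm", "body": {"increments": [[[-0.036,-0.019,0],[-0.002,0,0.086]],[[-0.073,-0.039,0],[-0.003,0,0.173]],[[-0.109,-0.058,0],[-0.003,0,0.26]],[[-0.138,-0.073,-0.001],[-0.003,0,0.327]],[[-0.155,-0.082,-0.001],[-0.003,-0.001,0.37]]]}}

```text
time: 14.55
ee_pos: [0.5093, -0.2158, 0.1785]
eef_rot: [0.612, 0.791, -0.001, -0.001]
ft_force: [-0.4, 0.9, -0.6]
width: 0.0157
```

```bash
python3 plan.py .512 -.2205 .18 14
```

```text
t 14.55 shift [-0.0053, 0.0015, -0.0015] rot [-0.002, -0.0, 0.008]
pos [ 0.5093 -0.2158  0.1785] jaw yaw 14.47 tilt z [-2.5e-03 -2.0e-04 -1.0e+00] F [-0.36  0.88 -0.64] w 0.0157 q [-0.15  0.22  0.54  1.74 -0.12  1.22  0.67]
```

Emit:
{"method": "step_arm", "body": {"increments": [[[-0.003,0.001,0.005],[-0.002,0,0.008]],[[-0.0053,0.0015,0.02],[-0.002,0,0.008]],[[-0.0053,0.0015,0.04],[-0.002,0,0.008]],[[-0.0053,0.0015,0.0485],[-0.002,0,0.008]],[[-0.0053,0.0015,0.0485],[-0.002,0,0.008]]]}}

```text
time: 15.05
ee_pos: [0.511, -0.2186, 0.128]
eef_rot: [0.615, 0.789, -0.001, -0.002]
ft_force: [0.1, 0.9, -1.3]
width: 0.016
```

Emit:
{"method": "step_arm", "body": {"increments": [[[0,0,0],[0,0,0]],[[0,0,0],[0,0,0]],[[0,0,0],[0,0,0]]]}}

```text
time: 15.35
ee_pos: [0.5114, -0.2185, 0.1286]
eef_rot: [0.614, 0.789, -0.0, -0.002]
ft_force: [0.6, 0.4, -1.9]
width: 0.0156
```

```bash
python3 - <<'E'
from h import *
snap('wrist','wrist8'); snap('scene','scene8'); snap('top','top8')
crop('scene8',80,80,240,240,4,'c10'); crop('wrist8',90,80,480,300,2,'c11')
E
python3 plan.py .512 -.2205 .13 14
```

```text
t 15.5 shift [-0.0019, 0.0003, -0.0016] rot [-0.003, -0.002, 0.003]
pos [ 0.5112 -0.2187  0.1284] jaw yaw 14.15 tilt z [-0.0032  0.0016 -1.    ] F [ 0.07 -0.51 -1.05] w 0.016 q [-0.14  0.28  0.53  1.79 -0.15  1.12  0.7 ]
```

View pics/c11.png

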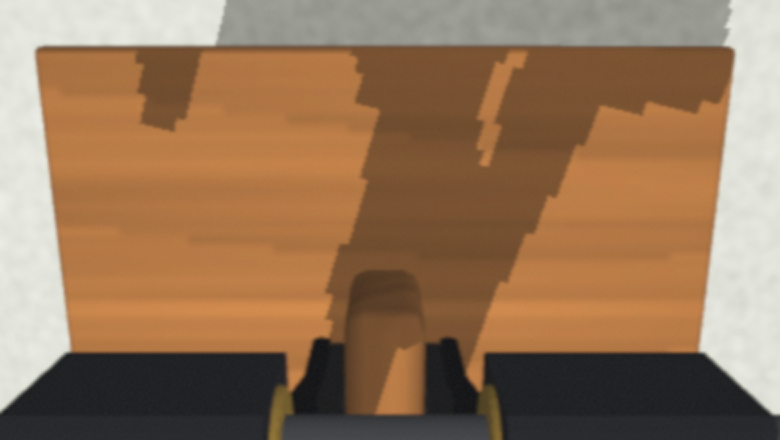

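View pics/c10.png

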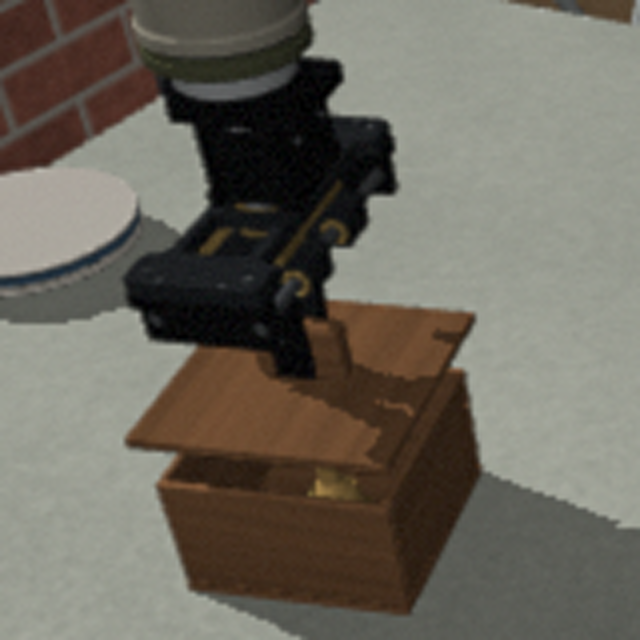

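View pics/top8.png

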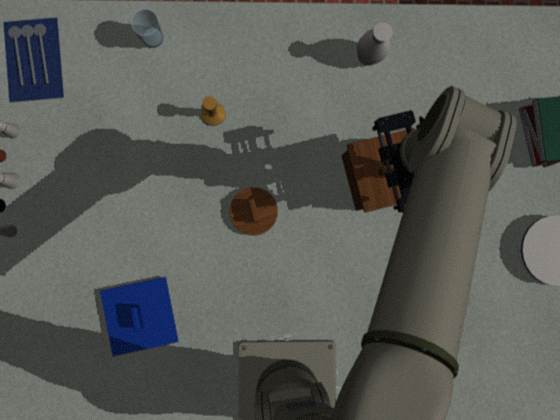

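```bash
python3 - <<'E'
from m import *
from inhand import inhand
S=[px(p,80,80,4) for p in [(128,441),(385,468),(475,315)]]
W=[px(p,90,80,2) for p in [(36,48),(734,48)]]
z=.1218
# initial guess ok only if 4 points -> mean wrong; do own fit
def f(x,fn,pts,idx):
    c,s=np.cos(x[2]),np.sin(x[2]);C=[[x[0]+c*a-s*b,x[1]+s*a+c*b,z] for a,b in ((.078,.078),(-.078,.078),(-.078,-.078),(.078,-.078))]
    m=np.array([proj(fn,q) for q in C]); return np.concatenate([(m-p)[np.argmin(((m-p)**2).sum(1))] for p in pts])
for fn,p in (('scene8',S),('wrist8',W)):
    F=least_squares(f,[.512,-.2205,np.radians(14)],args=(fn,p,0)); print(fn,F.x[:2],np.degrees(F.x[2]),F.fun.round(2))
inhand('wrist8',*W,np.array([.5112,-.2187,0]),z)
E
```

```text
scene8 [ 0.51408974 -0.21765188] 14.164536081121717 [-1.19 -0.13  0.63  0.15  0.6  -0.38]
wrist8 [ 0.51108158 -0.2201587 ] 14.2194919489356 [-2.83  0.35  2.81  0.34]
edge len 0.15348184239276658 yaw 14.219108918679447 centre [ 0.51105333 -0.22001603  0.1218    ] off from TCP [-0.00014667 -0.00131603]
```

Both views say the lid needs about 2 mm in -y to centre on the box, which gives a TCP target of (0.512, -0.2208). Lowering.

```bash
python3 plan.py .512 -.2208 .1 14
```

```text
t 15.5 shift [-0.0023, 0.0003, 0.0284] rot [-0.003, -0.002, 0.003]
pos [ 0.5112 -0.2187  0.1284] jaw yaw 14.15 tilt z [-0.0032  0.0016 -1.    ] F [ 0.07 -0.51 -1.05] w 0.016 q [-0.14  0.28  0.53  1.79 -0.15  1.12  0.7 ]
```

Emit:
{"method": "step_arm", "body": {"increments": [[[-0.0023,0.0003,0.002],[-0.003,-0.002,0.003]],[[-0.0023,0.0003,0.008],[-0.003,-0.002,0.003]],[[-0.0023,0.0003,0.015],[-0.003,-0.002,0.003]],[[-0.0023,0.0003,0.021],[-0.003,-0.002,0.003]],[[-0.0023,0.0003,0.023],[-0.003,-0.002,0.003]]]}}

```text
time: 16.0
ee_pos: [0.5114, -0.2206, 0.1042]
eef_rot: [0.616, 0.788, -0.0, -0.001]
ft_force: [-0.6, 0.6, -0.9]
width: 0.0157
```

```bash
python3 plan.py .512 -.2208 .099 14
```

```text
t 16.0 shift [-0.0003, 0.0005, 0.0052] rot [-0.001, -0.001, -0.0]
pos [ 0.5114 -0.2206  0.1042] jaw yaw 13.98 tilt z [-1.3e-03  7.0e-04 -1.0e+00] F [-0.56  0.64 -0.88] w 0.0157 q [-0.12  0.3   0.53  1.81 -0.17  1.08  0.71]
```

Emit:
{"method": "step_arm", "body": {"increments": [[[0,0.0005,0.001],[-0.001,-0.001,0]],[[0,0.0005,0.0025],[-0.001,-0.001,0]],[[0,0.0005,0.004],[-0.001,-0.001,0]],[[0,0.0005,0.0052],[-0.001,-0.001,0]],[[0,0.0005,0.0052],[-0.001,-0.001,0]]]}}

```text
time: 16.5
ee_pos: [0.5119, -0.2205, 0.0989]
eef_rot: [0.616, 0.788, -0.0, -0.0]
ft_force: [0.5, 0.4, -1.0]
width: 0.0159
```

```bash
python3 plan.py .512 -.2208 .0985 14
```

```text
t 16.5 shift [-0.0004, -0.0, 0.0004] rot [-0.0, 0.0, -0.0]
pos [ 0.5119 -0.2205  0.0989] jaw yaw 13.98 tilt z [-1.e-04 -1.e-04 -1.e+00] F [ 0.5   0.41 -1.03] w 0.0159 q [-0.12  0.31  0.53  1.81 -0.18  1.06  0.71]
```

Emit:
{"method": "step_arm", "body": {"increments": [[[0,0,0.0005],[0,0,0]],[[0,0,0.001],[0,0,0]],[[0,0,0.001],[0,0,0]]]}}

```text
time: 16.8
ee_pos: [0.512, -0.2205, 0.0986]
eef_rot: [0.616, 0.788, 0.0, 0.0]
ft_force: [-2.7, 0.9, 5.5]
width: 0.0155
```

```bash
python3 plan.py .512 -.2208 .0985 14;  python3 - <<'E'
from h import *
snap('scene','scene9')
crop('scene9',80,80,240,240,4,'c12')
E
```

```text
t 16.8 shift [-0.0003, -0.0, 0.0001] rot [0.0, -0.0, -0.0]
pos [ 0.512  -0.2205  0.0986] jaw yaw 13.97 tilt z [ 2.e-04  2.e-04 -1.e+00] F [-2.72  0.86  5.48] w 0.0155 q [-0.12  0.31  0.53  1.81 -0.18  1.06  0.71]
```

View pics/c12.png

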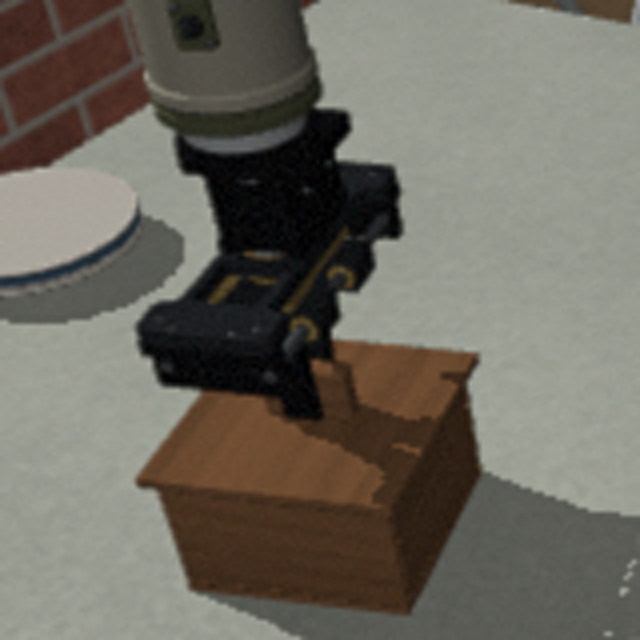

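Contact came at exactly the expected height (TCP 0.0986, 5 N), and the lid looks seated flat in the picture. Opening the gripper.

Emit:
{"method": "step_arm", "body": {"increments": [[[0,0,0],[0,0,0]],[[0,0,0],[0,0,0]],[[0,0,0],[0,0,0]],[[0,0,0],[0,0,0]],[[0,0,0],[0,0,0]]], "hand": -0.2}}

```text
time: 17.35
ee_pos: [0.5119, -0.2205, 0.0985]
eef_rot: [0.616, 0.788, 0.0, -0.0]
ft_force: [-0.7, 0.5, 0.4]
width: 0.047
```

Emit:
{"method": "step_arm", "body": {"increments": [[[0,0,0],[0,0,0]],[[0,0,0],[0,0,0]],[[0,0,0],[0,0,0]]]}}

```text
time: 17.65
ee_pos: [0.512, -0.2205, 0.0985]
eef_rot: [0.616, 0.788, 0.0, 0.0]
ft_force: [-0.7, 0.6, -0.1]
width: 0.0519
```

Emit:
{"method": "step_arm", "body": {"increments": [[[0,0,-0.01],[0,0,0]],[[0,0,-0.035],[0,0,0]],[[0,0,-0.07],[0,0,0]],[[0,0,-0.11],[0,0,0]],[[0,0,-0.14],[0,0,0]]]}}

```text
time: 18.15
ee_pos: [0.5122, -0.2209, 0.2418]
eef_rot: [0.616, 0.788, 0.001, 0.001]
ft_force: [-0.4, -0.9, 0.5]
width: 0.0524
```

```bash
python3 - <<'E'
from h import *
snap('wrist','wrist10'); snap('scene','scene10'); snap('top','top10')
crop('scene10',90,130,230,240,5,'c13')
print(r.read_state()['ee_pos'],r.read_state()['width'])
E
```

```text
[ 0.51291268 -0.22105921  0.24115686] 0.051897778430174415
```

View pics/c13.png

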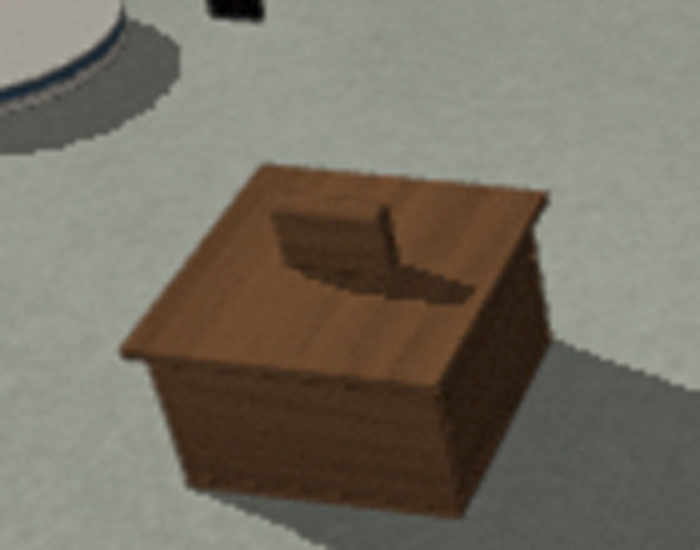

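View pics/wrist10.png

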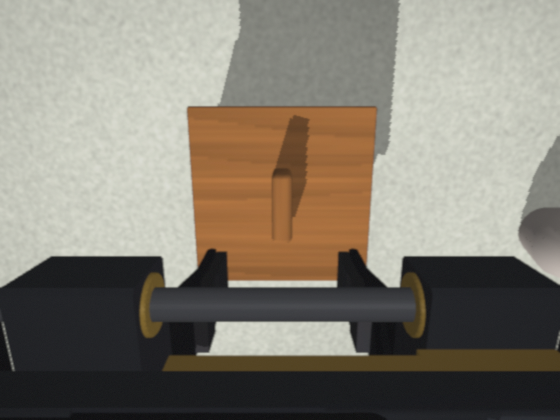

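```bash
python3 - <<'E'
from m import *
S=[px(p,90,130,5) for p in [(264,163),(548,192),(438,387),(121,351)]]
x,e=fitsq([('scene10',S)],.078,.092); print(x,np.degrees(x[2])%90,e.round(2))
for z in (.088,.092,.096):
    P=[onz('scene10',*p,z) for p in S]; print(z,[round(float(np.linalg.norm(P[i]-P[i-1])),4) for i in range(4)])
W=[(187.5,106.5),(377,106.5),(366,280.5),(197.5,280.5)]
x,e=fitsq([('wrist10',W)],.078,.092); print('wrist',x,np.degrees(x[2])%90,e.round(2))
crop('top10',330,110,440,230,5,'c14')
E
```

```text
[ 0.51435713 -0.21982101  1.81149068] 13.790770613407872 [-0.27 -0.08  0.68 -0.12  0.36  0.07 -0.75 -0.12]
0.088 [0.157, 0.1547, 0.1562, 0.1542]
0.092 [0.1559, 0.1536, 0.1551, 0.1532]
0.096 [0.1548, 0.1526, 0.1541, 0.1521]
wrist [ 0.5117875  -0.22147436  0.24274063] 13.908013625973517 [-1.36 -0.77  1.14 -0.46  0.13  0.99  0.13  0.83]
```

View pics/c14.png

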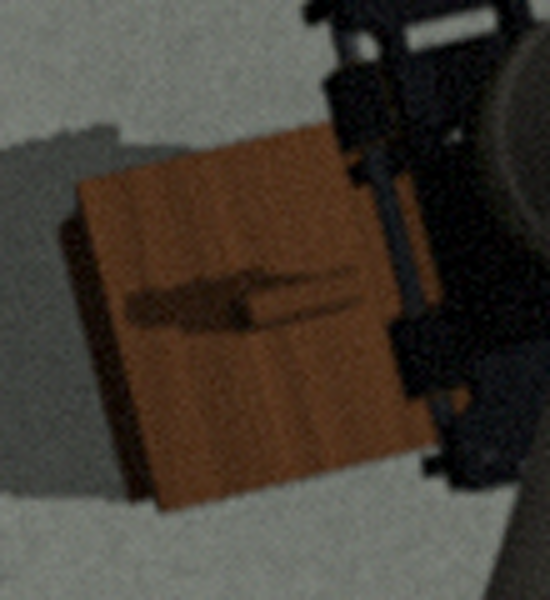

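The lid sits within about 1 mm and 0.2° of the box in both views, flat on the rim, and the gripper is clear. Handing in.

```bash
python3 -c "
from bench import r
print(r.read_state()['time']); print(r.close_job())"
```

```text
18.3
the job is handed in; nothing more can be done
None
```

The brass bell is in the square box and the brown square lid is on it. I handed the job in at 18.3 s on the robot clock; no verdict was reported.

- **Bell:** I gripped it by the handle, at 13.5 mm opening, and stood it mouth down near the centre of the box. The wrist and scene pictures confirmed it was upright before I closed the box.
- **Lid:** It touched down at the expected height with about 5 N. After release, it measured within about 1 mm and 0.2° of the box's centre and sides.
- **Flatness:** The lid looks flat on the rim all round in the scene crop. The right-hand part was hidden by the gripper in the last top view.
- **Disagreement:** The cameras differ from each other by 2–3 mm in absolute position, which is about their calibration, so I compared lid and box within the same camera. The two cameras put the remaining 1 mm offset in opposite directions.

I did not touch any of the look-alikes. The arm finished about 0.15 m above its release height, touching nothing.

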